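Reload the carton feeder: free the pawl, wind the pusher home, load, and click it forward

ROBOT

A 6-joint arm with a two-finger parallel gripper is mounted at the origin on a cart in front of the work surface, level with it; the furniture and walls round the work are solid. World frame = base frame: x ahead of the robot, y to its left, z up, the work surface at z = 0. Lengths are in m, angles in rad, forces in N, time in s.
With the tool pointing down it reaches from about 0.225 to 0.875 m from the base axis. Payload 3.4 kg.
Tool frame: the origin (TCP) lies at the very end of the fingers, on their centre line; the grasp point (between the pads) lies 19 mm behind it (manip.hold_point_z is the distance from the TCP to the grasp point, in m); z points along the fingers, x is the direction in which the jaws open and shut, and the axes are right-handed (so a half turn about z gives the same grasp; the last joint's range is limited). The gripper opens to 85 mm and grips with 20 to 120 N. Pads are 22 mm wide; open, the fingers measure 114 mm over their backs; the gripper's body (76 mm by 85 mm) begins 54 mm behind the grasp point. The pads swing forward as they close: fully open they stand 13 mm farther back than shut.
Start: joints at [1.022, 0.276, 1.505, -0, 1.361, -0.121], TCP at [0.239, 0.523, 0.231] pointing down, gripper open.
Joint ranges: [-2.89, 2.89], [-0.75, 2.08], [0.22, 2.7], [-1.18, 4.32], [0.11, 2.71], [-2.7, 2.7]. Speed limits (rad/s): [2.57, 2.57, 3.14, 3.14, 3.14, 3.14].

INTERFACE

Orientations are given as a unit quaternion [w, x, y, z].
In Python, from rig import telemetry, cams, manip, finder gives the robot as it stands. The module is installed in compiled form; this text tells all that it offers.
- The arm moves only by the tool carry_out, never from a script. Its argument "rows" is a list that holds one entry, the list of rows, each a list of 5 numbers: the gripper's target within -1 to 1 (fully open at 1, half-way at 0, shut at -1), then the shift along the world's x, y, z in cm, then the turn about the world's z in rad. A call has 1 to 12 rows; each row shifts and turns the commanded pose from where the row before left it; what a row does not reach is not made up. A row lasts 1/10 s, in which the tool goes at most 50 mm and 8.59 degrees, less where a joint would pass 70% of its speed; a pose out of reach is approached as far as the arm can. A call with a gripper value outside its range is refused whole. The fingers move at their own pace and stop on an object; "force" is the grip in N (left out, the last holds). Time passes only in rows, so rows that do not move let the fingers close. It gives the time, the measured TCP pose, the force and the opening at its end, in the units of the state.
- telemetry.get_state(): the state, without advancing time (a new reading comes with each control period).
- cams.get_image(name): name is "scene" or "top" or "wrist"; returns a dict with "image" (480x640x3 uint8, red, green, blue), "camera_matrix" (3x3 intrinsics, pixels), "eye" and "attitude" of the camera in the world. Camera axes: x right, y down, z forward; pixel columns grow to the right and rows downward; lengths in m; the calibration is good to about 2 mm. The wrist camera is an equidistant fisheye: a pixel r from the principal point sees the ray r / f radians off the axis. A picture is of the moment at which its call begins. There is no depth.
- manip.sign_off(): hands the job in, once; it reports no verdict.
Trained networks look in a picture, given as the dict that the camera call returned (one of the last four; its "shot" number tells which), for a name from the list of things; names that differ only in an ending like _2 or _b are one class to them, and where a whole thing is asked for, a point or a joint stands for the part that bears it (a point fixed in the world has none). Each returns a list of dicts, best first, with "confidence" (0 to 1); they miss things now and then, are a little off and sometimes report something else, mostly with a low value. They report only what shows in the picture. A call takes as long as a camera call.
- finder.boxes_of(picture, thing): "xy" ([column, row] in pixels, amid what is visible of it).
The state is a dict: "clock": time; "qpos": joint angles; "qd": joint speeds; "effort": joint torques, N m; "position": TCP position; "ee_rot": TCP orientation; "contact_force": force on the tool from outside, world axes, zero at the start; "moment": the same for the moment, N m; "width": finger opening in m.
Only numpy, scipy, OpenCV 4.12 (cv2) and the standard library are available. Lean on these libraries where they do the work, as an engineer would, in place of code of your own. Each camera call takes 0.05 s, during which the arm holds its last target.

TASK

Reload the carton feeder: flip its weighted pawl lever over so that the pawl is free, turn the bar knob back (anticlockwise) until the pusher is fully home, then stand the carton upright in the lane, lengthways and right in front of the pusher, and flip the lever back so that the pawl rests on the ratchet again. Then turn the knob forward (clockwise) one click at a time, stopping for a moment after each click, for exactly three clicks, so that the pusher carries the carton towards the front lip. Move the pusher only with the knob, and leave the jugs and cups alone.

Things in the scene. Friction and masses are not known exactly. Their poses are not given: they have to be found in the camera images.
- feeder: Carton feeder on a fixed steel base plate, 215 x 262 x 8 mm. Origin on the worktop; x points from its front (lipped) end to its back (pusher) end, y to its left (the ratchet side), z up. Its front faces roughly to the robot's right. Plate: x -107..107, y -102..160 mm. Lane along x on one side; ratchet wheel (axis x 0, y 55 mm) on the other, nearer the robot. The wheel is 109 mm wide, with 12 saw teeth on top up to 54 mm above the worktop.
- lane (a point): Middle of the lane floor, 8 mm above the worktop, at feeder x 0, y -55 mm; axes as the feeder's. The lane is 72 mm wide inside, between straight walls whose tops are 34 mm above the worktop. A lip 22 mm above the worktop closes the front end at x = -93 mm.
- knob (a point): Middle of the black bar knob on top of the ratchet wheel, on the vertical wheel axis, 88 mm above the worktop. The bar is 64 mm long (this point's x), 16 mm thick and 36 mm high (68 to 104 mm above the worktop); a small steel pip on top marks its +x end. With the pusher home the bar lies along the feeder's x, pip to the back.
- wheel (a joint): Turn of knob and wheel, rad: 0 = pusher home (stop), growing clockwise seen from above, to 2.3. A click is 0.524 (30 degrees). With the pawl down it turns forward only; the pawl drops behind a tooth at 0.44, 0.97, 1.49, 2.01 and blocks the way back past that, so turn to about 0.52, 1.05, 1.57 for one, two, three clicks. Takes 0.1 to 0.3 N m; the wheel stays where it is left.
- pawl (a joint): Swing of pawl and lever, rad: 0 to 0.2 = nose on the ratchet teeth, lever leaning 40 degrees to the feeder's back (+x); 1.4 = pawl free, lever leaning 40 degrees to its front (-x). Past the upright (about 0.7) the weighted lever falls over by itself and stays; under 1 N at the ball moves it.
- lever_ball (a point): Centre of the black ball, 26 mm wide, on the pawl lever: a 9 mm rod, 60 mm from pivot to ball centre. The pivot is a level shaft along the feeder's y at feeder x -40 mm, 62 mm above the worktop; the lever swings in the plane y = 153 mm. Ball 108 mm above the worktop leaning either way, 122 mm upright. Can be pushed over with closed fingers pointing down.
- pusher_face (a point): Middle of the front face of the grey pusher plate in the lane (66 mm wide, top 56 mm above the worktop), 33 mm above the worktop; axes as the feeder's. The wheel drives it by a rack: 30 mm to the front (feeder -x) per rad, 15.7 mm a click. Home: feeder x = 75 mm.
- carton_mid (a point): Centre of the printed carton, 58 mm thick (this point's x), 110 mm long (y), 100 mm high (z), 0.2 to 0.5 kg. It stands upright on the worktop off the feeder's front end at the start. In the lane its long side lies along the lane, either way round, and its centre is 58 mm above the worktop.
- tall_jug: Bystander: steel milk jug, 70 x 100 x 110 mm, behind the feeder. Origin at its foot.
- small_jug: Bystander: steel milk jug, 60 x 90 x 88 mm, near the edge, left of the feeder. Origin at its foot.
- cup: Bystander: white cup, 68 x 90 x 72 mm, behind the feeder. Origin at its foot.
- espresso_cup_1: Bystander: small white cup with coffee, 64 x 86 x 56 mm, to the right. Origin at its foot.

How it is judged:
On the way, in this order (a step that is already met when the one before it is completed fails the run):
1. the pawl lever is flipped over to the front: the pawl is free (value of joint pawl above 1 rad), for 0.2 s.
2. with the pawl free, the knob is turned back until the pusher is home (value of joint wheel below 0.12 rad and value of joint pawl above 1 rad), for 0.2 s.
3. the carton stands let go in the lane in front of the pusher, the pusher is still home, and the pawl is back on the ratchet (y of carton_mid in the frame of feeder between -0.065 and -0.045 m and z of carton_mid in the frame of feeder between 0.053 and 0.063 m and angle between carton_mid's own z axis and vertical below 0.08 rad and angle between the y axis of carton_mid and the x axis of feeder, either way round below 0.15 rad and x of carton_mid in the frame of feeder below 0.035 m and value of joint wheel below 0.35 rad and value of joint pawl below 0.25 rad and contact force between the fingers and carton below 0.1 N), for 0.2 s.
4. one click forward (value of joint wheel between 0.43 and 0.97 rad and value of joint pawl below 0.25 rad), for 0.15 s.
5. two clicks forward (value of joint wheel between 0.95 and 1.49 rad and value of joint pawl below 0.25 rad), for 0.15 s.
At the end, for the whole second after the job is handed in: The wheel stands three clicks from home (1.47 to 1.98 rad) with the pawl down on the ratchet (under 0.25 rad); the carton stands upright (within 0.08 rad) on the lane floor, within 10 mm of the lane's centre line and 0.15 rad of its direction, its back within 7 mm of the pusher's face (value of joint wheel between 1.47 and 1.98 rad and value of joint pawl below 0.25 rad and y of carton_mid in the frame of feeder between -0.065 and -0.045 m and z of carton_mid in the frame of feeder between 0.053 and 0.063 m and angle between carton_mid's own z axis and vertical below 0.08 rad and angle between the y axis of carton_mid and the x axis of feeder, either way round below 0.15 rad and x of carton_mid in the frame of pusher_face between -0.062 and -0.05 m); the robot touches nothing.
It fails at once if a jug or cup is pushed away (more than 30 mm) (distance of any of tall_jug, small_jug, cup, espresso_cup_1 from where it was at the start of the episode above 0.03 m).
It fails at once if the pusher is pushed by the robot (more than 3 N) (contact force between any of the arm, the fingers and pusher above 3 N).
It fails at once if the carton is tipped over (angle between carton_mid's own z axis and vertical above 0.7 rad).
It also fails if it takes over 69 s, if anything falls off the work surface, if the arm or the gripper's body presses on something with over 40 N, if the wrist force passes 120 N, or if a joint passes its speed limit or range.

## Working session

There is one attempt and no reset: what is moved stays moved. The work goes in short steps, Python scripts to look and compute and a tool call to move; the robot and the scene stay as the last step left them, time stands still between calls to the robot, and variables do not carry over. Pictures are saved under pics/ and viewed, and the job is handed in when it is done.

Besides the shell and the picture viewer there is one more tool, called after "Request:" as a command line: name --argument value ..., lists and objects as JSON in quotes. carry_out: Moves the arm, as the interface text tells. Its arguments: {"type":"object","properties":{"rows":{"type":"array","items":{"type":"array","items":{"type":"array","items":{"type":"number"}}}},"force":{"type":"number"}},"required":["rows"]}

```bash
mkdir -p pics; ls; cat > h.py <<'E'
import numpy as np, cv2
from rig import telemetry, cams, manip, finder
from scipy.spatial.transform import Rotation as R
def att(p):
    a=np.array(p["attitude"],float)
    if a.shape==(3,3): return a
    return R.from_quat([a[1],a[2],a[3],a[0]]).as_matrix()
def ray(p,uv):
    K=np.array(p["camera_matrix"]);x=(uv[0]-K[0,2])/K[0,0];y=(uv[1]-K[1,2])/K[1,1]
    if p.get("_name")=="wrist":
        r=np.hypot(x,y); d=np.array([x/r*np.sin(r),y/r*np.sin(r),np.cos(r)]) if r>1e-9 else np.array([0,0,1.])
    else: d=np.array([x,y,1.])
    d=att(p)@d; return np.array(p["eye"]),d/np.linalg.norm(d)
def atz(p,uv,z):
    e,d=ray(p,uv); return e+d*(z-e[2])/d[2]
def proj(p,X):
    K=np.array(p["camera_matrix"]);c=att(p).T@(np.array(X)-np.array(p["eye"]))
    if p.get("_name")=="wrist":
        t=np.arctan2(np.hypot(c[0],c[1]),c[2]);n=np.hypot(c[0],c[1]);x,y=c[0]/n*t,c[1]/n*t
    else: x,y=c[0]/c[2],c[1]/c[2]
    return np.array([K[0,0]*x+K[0,2],K[1,1]*y+K[1,2]])
def tri(rays):
    A=np.zeros((3,3));b=np.zeros(3)
    for e,d in rays:
        M=np.eye(3)-np.outer(d,d);A+=M;b+=M@e
    X=np.linalg.solve(A,b); return X,[np.linalg.norm((np.eye(3)-np.outer(d,d))@(X-e)) for e,d in rays]
def get(n,save=None):
    p=dict(cams.get_image(n));p["_name"]=n
    if save: cv2.imwrite("pics/"+save,cv2.cvtColor(p["image"],cv2.COLOR_RGB2BGR))
    return p
E
python3 - <<'E'
from h import *
for n in ["scene","top","wrist"]:
    p=get(n,n+"0.png"); print(n,[k for k in p],np.round(p["eye"],3),np.round(p["camera_matrix"],1).tolist())
    for t in ["feeder","knob","lever_ball","pusher_face","carton_mid","tall_jug","small_jug","cup","espresso_cup_1"]:
        r=finder.boxes_of({k:v for k,v in p.items() if k!="_name"},t)
        print(t,[(np.round(q["xy"]).tolist(),round(q["confidence"],2)) for q in r[:3]])
print(telemetry.get_state())
E
```

```text
pics
scene ['image', 'camera_matrix', 'eye', 'attitude', 'shot', '_name'] [-0.139 -0.574  0.738] [[461.2, 0.0, 321.5], [0.0, 461.2, 245.7], [0.0, 0.0, 1.0]]
feeder [([315.0, 286.0], 0.96)]
knob [([312.0, 276.0], 0.56)]
lever_ball [([271.0, 286.0], 0.81), ([344.0, 255.0], 0.39)]
pusher_face [([343.0, 253.0], 0.73)]
carton_mid [([359.0, 324.0], 0.61)]
tall_jug [([429.0, 257.0], 0.57)]
small_jug [([219.0, 240.0], 0.86)]
cup [([366.0, 218.0], 0.95), ([319.0, 288.0], 0.51)]
espresso_cup_1 [([397.0, 394.0], 0.83)]
top ['image', 'camera_matrix', 'eye', 'attitude', 'shot', '_name'] [ 0.33  -0.215  1.379] [[509.5, 0.0, 319.7], [0.0, 509.5, 242.5], [0.0, 0.0, 1.0]]
feeder [([320.0, 259.0], 0.57)]
knob [([315.0, 264.0], 0.84)]
lever_ball [([309.0, 295.0], 0.55)]
pusher_face [([320.0, 223.0], 0.8), ([314.0, 268.0], 0.34)]
carton_mid [([373.0, 292.0], 0.8), ([424.0, 336.0], 0.42)]
tall_jug [([394.0, 199.0], 0.93)]
small_jug [([215.0, 259.0], 0.59)]
cup [([321.0, 165.0], 0.8)]
espresso_cup_1 [([423.0, 337.0], 0.83)]
wrist ['image', 'camera_matrix', 'eye', 'attitude', 'shot', '_name'] [0.173 0.554 
[... 203 characters left out ...]
8.0], 0.75)]
cup []
espresso_cup_1 []
{'clock': 1.5, 'qpos': array([ 1.02205292e+00,  2.75919559e-01,  1.50491138e+00,  7.01413411e-06,
        1.36065464e+00, -1.20998216e-01]), 'qd': array([ 0.00015538, -0.00082   ,  0.00113902,  0.00020526, -0.00021034,
       -0.00035681]), 'effort': array([-1.42185487e-03, -4.16665328e+01, -2.46090066e+01, -5.06702800e-04,
        4.71774001e-04, -2.55058854e-07]), 'position': array([0.23854724, 0.52323287, 0.23131231]), 'ee_rot': array([-2.64003977e-05,  8.41077145e-01,  5.40915181e-01,  4.67024891e-05]), 'contact_force': array([0.45197721, 0.26535856, 0.10818606]), 'moment': array([ 0.04674131, -0.0454624 , -0.01784266]), 'width': 0.08531576232443377}
```

```bash
python3 - <<'E'
import cv2
a=cv2.imread("pics/top0.png")[130:360,190:460];cv2.imwrite("pics/top0c.png",cv2.resize(a,None,fx=2.6,fy=2.6,interpolation=cv2.INTER_CUBIC))
a=cv2.imread("pics/scene0.png")[180:420,190:470];cv2.imwrite("pics/scene0c.png",cv2.resize(a,None,fx=2.5,fy=2.5,interpolation=cv2.INTER_CUBIC))
E
```

```text
(no output)
```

View pics/top0c.png

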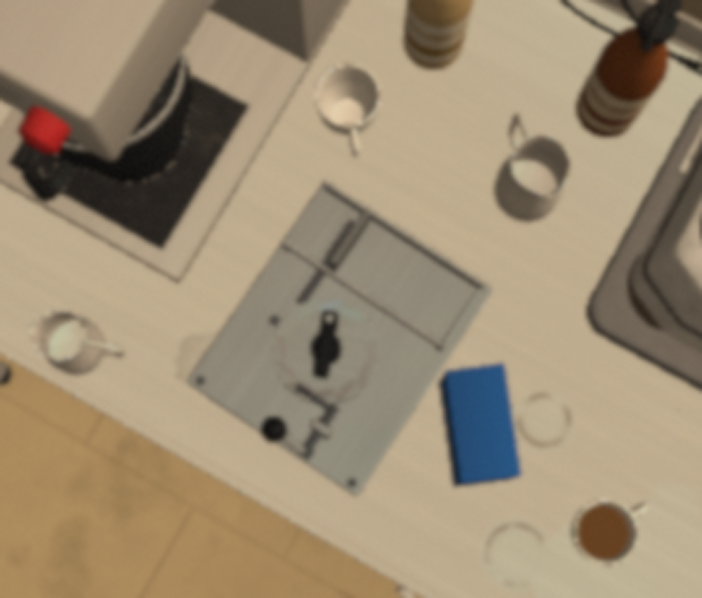

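View pics/scene0c.png

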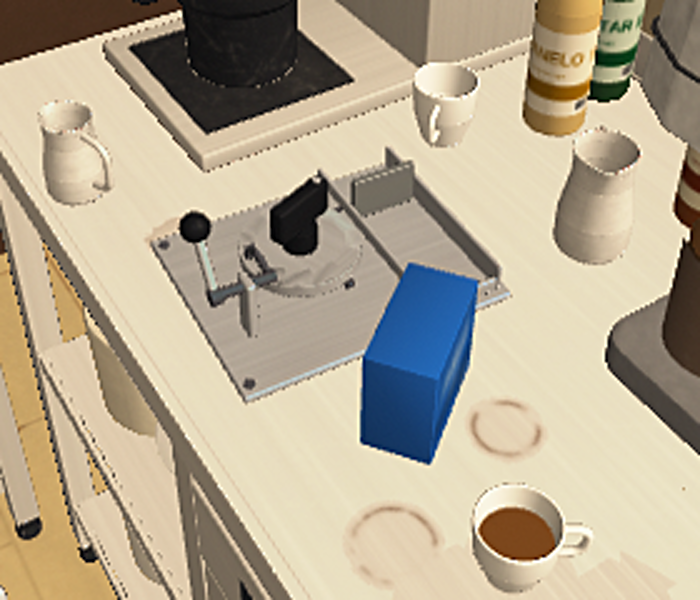

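```bash
cat > fit.py <<'E'
from h import *
from scipy.optimize import least_squares
import pickle
E
python3 - <<'E'
from h import *
import pickle
from scipy.optimize import least_squares
ps={n:get(n) for n in ["scene","top"]}
pickle.dump(ps,open("ps0.pkl","wb"))
T=lambda u:(u[0]/2.6+190-.3,u[1]/2.6+130-.3); S=lambda u:(u[0]/2.5+190-.3,u[1]/2.5+180-.3)
obs=[("top",T(u),X) for u,X in [((323,183),(107,-102,8)),((490,288),(-107,-102,8)),((357,494),(-107,160,8)),((190,380),(107,160,8))]]
obs+=[("scene",S(u),X) for u,X in [((150,239),(107,160,8)),((250,400),(-107,160,8)),((512,294),(-107,-102,8))]]
def F(q,full=False):
    r=R.from_euler('z',q[2]).as_matrix(); 
    return np.concatenate([proj(ps[n],r@(np.array(X)/1000)+[q[0],q[1],q[3]])-u for n,u,X in obs])
s=least_squares(F,[.4,-.15,2.1,0],loss='soft_l1');print(s.x,np.degrees(s.x[2]));print(F(s.x).reshape(-1,2).round(1).tolist())
q=s.x
r=R.from_euler('z',q[2]).as_matrix()
for nm,a,b in [("ball",S((195,227)),T((274,429))),("carton",None,None)]:
    if a: 
        X,e=tri([ray(ps["scene"],a),ray(ps["top"],b)]);print(nm,X,e,"feeder",r.T@(X-[q[0],q[1],0]))
# carton corners top z=.1
c=[atz(ps["top"],T(u),.1) for u in [(443,373),(502,365),(520,474),(456,486)]]
c2=[atz(ps["scene"],S(u),.1) for u in [(410,264),(478,281),(437,378),(363,354)]]
for c in (c,c2):
    c=np.array(c);print(c.round(3).tolist(),c.mean(0),np.linalg.norm(np.roll(c,-1,0)-c,axis=1))
# pip/knob
for w in [0.3,.5,.7,.9,1.1,1.3]:
    X=r@np.array([.028*np.cos(w),.055-.028*np.sin(w),.104])+[q[0],q[1],0];print(w,((proj(ps["top"],X)-[190,130])*2.6).round())
for w in [0,0.3,.5,.7,.9,1.1]:
    P=[r@np.array([.075-.03*w,y/1000,z])+[q[0],q[1],0] for y,z in[(-22,.056),(-88,.056)]]
    print(w,[((proj(ps["scene"],X)-[190,180])*2.5).round().tolist() for X in P])
E
```

```text
[ 0.56130659 -0.22627329  0.97985396 -0.0018407 ] 56.141496346696975
[[0.6, -2.3], [1.5, -1.2], [0.2, 0.3], [-1.6, 0.2], [0.0, 1.6], [-1.7, 0.2], [0.0, -0.4]]
ball [ 0.42867805 -0.14643264  0.11390485] [np.float64(0.00038208683097157395), np.float64(0.0003820868309715879)] feeder [-0.00759222  0.15461959  0.11390485]
[[0.482, -0.309, 0.1], [0.49, -0.367, 0.1], [0.385, -0.381, 0.1], [0.374, -0.319, 0.1]] [ 0.43259988 -0.34415171  0.1       ] [0.05791206 0.10605793 0.06244204 0.10914169]
[[0.485, -0.314, 0.1], [0.493, -0.369, 0.1], [0.387, -0.381, 0.1], [0.382, -0.324, 0.1]] [ 0.43675581 -0.34711775  0.1       ] [0.05603986 0.10726947 0.05763152 0.10402024]
0.3 [307. 317.]
0.5 [311. 314.]
0.7 [317. 312.]
0.9 [322. 310.]
1.1 [328. 311.]
1.3 [334. 312.]
0 [[336.0, 163.0], [396.0, 143.0]]
0.3 [[341.0, 168.0], [401.0, 148.0]]
0.5 [[344.0, 172.0], [404.0, 151.0]]
0.7 [[347.0, 175.0], [407.0, 155.0]]
0.9 [[350.0, 179.0], [410.0, 158.0]]
1.1 [[353.0, 182.0], [414.0, 162.0]]
```

Request:
carry_out --rows '[[[-1,0.8,-4.5,0.4,-0.14],[-1,0.8,-4.5,0.4,-0.14],[-1,0.8,-4.5,0.4,-0.14],[-1,0.8,-4.5,0.4,-0.14],[-1,0.8,-4.5,0.4,-0.14],[-1,0.8,-4.5,0.4,-0.14],[-1,0.8,-4.5,0.4,-0.14],[-1,0.8,-4.5,0.4,-0.14],[-1,0.8,-4.5,0.4,-0.14],[-1,0.8,-4.5,0.4,-0.14],[-1,0.8,-4.5,0.4,-0.14],[-1,0.8,-4.5,0.4,-0.14]]]' --force 40

```text
clock: 2.8
position: [0.3344, -0.0186, 0.2799]
ee_rot: [-0.0, 0.963, -0.268, 0.001]
contact_force: [1.5, 0.4, 0.5]
width: 0.0001
```

Request:
carry_out --rows '[[[-1,1.4,-2.3,0,-0.14],[-1,1.4,-2.3,0,-0.14],[-1,1.4,-2.3,0,-0.14],[-1,1.4,-2.3,0,-0.14],[-1,1.4,-2.3,0,-0.14],[-1,1.4,-2.3,0,-0.14],[-1,1.4,-2.3,0,-0.14],[-1,1.4,-2.3,0,-0.14],[-1,0,0,0,0]]]'

```text
clock: 3.7
position: [0.4483, -0.2037, 0.2789]
ee_rot: [-0.0, -0.675, 0.738, -0.001]
contact_force: [-0.2, 1.8, 0.6]
width: 0.0002
```

```bash
python3 - <<'E'
from h import *
import pickle
p=get("wrist","w1.png");pickle.dump(p,open("w1.pkl","wb"))
s=telemetry.get_state();print(s["clock"],s["position"],s["ee_rot"],p["eye"],s["contact_force"])
E
```

```text
3.75 [ 0.44707331 -0.20185397  0.2788522 ] [-1.39240916e-04 -6.75782537e-01  7.37100953e-01  3.57224067e-04] [ 0.52328673 -0.20978429  0.42169448] [ 0.20926803  0.20318071 -0.07976379]
```

View pics/w1.png

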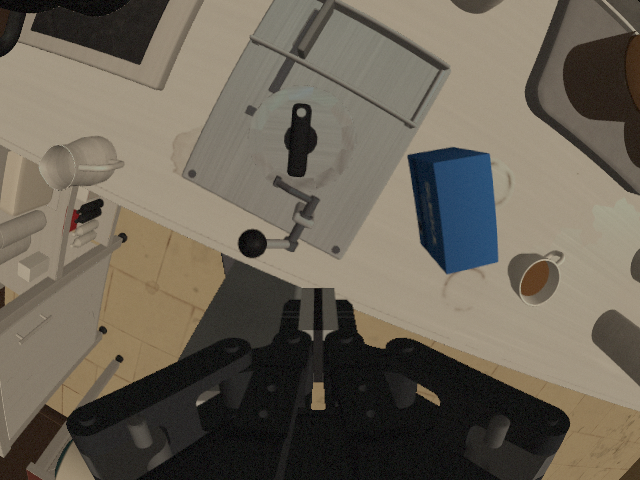

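```bash
python3 - <<'E'
import cv2
a=cv2.imread("pics/w1.png");cv2.imwrite("pics/w1a.png",cv2.resize(a[0:280,170:510],None,fx=2.35,fy=2.14,interpolation=cv2.INTER_CUBIC))
E
```

```text
(no output)
```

View pics/w1a.png

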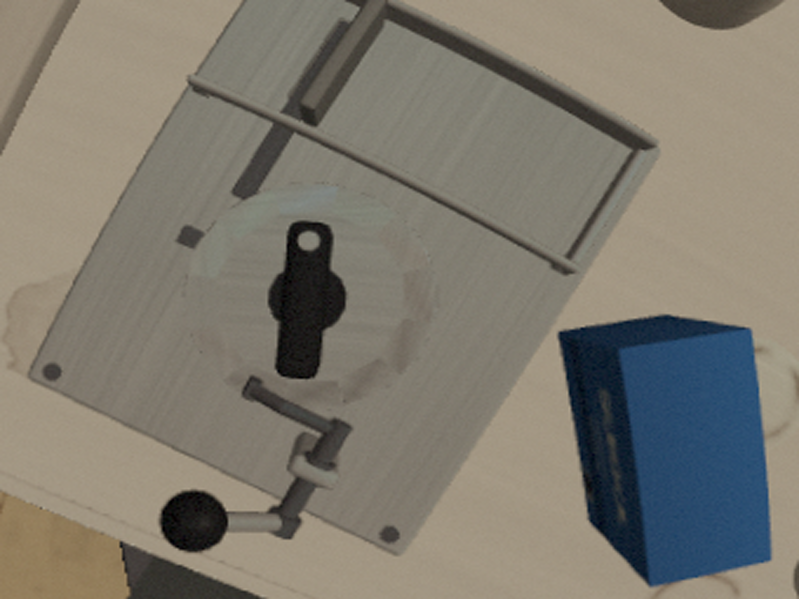

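```bash
cat > fit2.py <<'E'
from h import *
import pickle
from scipy.optimize import least_squares
ps=pickle.load(open("ps0.pkl","rb"));ps["wrist"]=pickle.load(open("w1.pkl","rb"))
T=lambda u:(u[0]/2.6+190-.3,u[1]/2.6+130-.3); S=lambda u:(u[0]/2.5+190-.3,u[1]/2.5+180-.3); W=lambda u:(u[0]/2.35+170-.3,u[1]/2.14-.3)
bl=(-1.4,153,108)
obs=[("top",T(u),X) for u,X in [((323,183),(107,-102,8)),((490,288),(-107,-102,8)),((357,494),(-107,160,8)),((190,380),(107,160,8)),((274,429),bl)]]
obs+=[("scene",S(u),X) for u,X in [((150,239),(107,160,8)),((250,400),(-107,160,8)),((512,294),(-107,-102,8)),((195,227),bl)]]
obs+=[("wrist",W(u),X) for u,X in [((30,378),(107,160,8)),((401,555),(-107,160,8)),((660,152),(-107,-102,8)),((194,520),bl),((311,222),"p"),((297,378),"m")]]
def pt(X,w):
    if isinstance(X,str):
        k=1 if X=="p" else -1; return np.array([k*.032*np.cos(w),.055-k*.032*np.sin(w),.104])
    return np.array(X)/1000
def F(q):
    r=R.from_euler('z',q[2]).as_matrix()
    return np.concatenate([proj(ps[n],r@pt(X,q[3])+[q[0],q[1],0])-u for n,u,X in obs])
s=least_squares(F,[.56,-.226,.98,1.0],loss='soft_l1');q=s.x
if __name__=="__main__":
    print(q,np.degrees(q[2]))
    for (n,u,X),e in zip(obs,F(q).reshape(-1,2)): print(n,X,e.round(1))
    b=[ray(ps[n],u) for n,u,X in obs if X==bl];X,e=tri(b);print("ball",X,e);X,e=tri([b[0],b[2]]);print("tw",X,e);X,e=tri([b[1],b[2]]);print("sw",X,e)
    r=R.from_euler('z',q[2]).as_matrix()
    for nm,P in [("ball",pt(bl,0)),("knob",np.array([0,.055,.088])),("lane",np.array([0,-.055,.008]))]: print(nm,r@P+[q[0],q[1],0])
    tc=[W(u) for u in [(620,349),(750,329),(771,558),(650,585)]]
    c=np.array([atz(ps["wrist"],u,.1) for u in tc]);print(c.round(3).tolist(),c.mean(0),np.linalg.norm(np.roll(c,-1,0)-c,axis=1))
    print(np.degrees(np.arctan2(*(c[0]-c[3])[[1,0]])),np.degrees(np.arctan2(*(c[1]-c[2])[[1,0]])))
    tt=[T(u) for u in [(443,373),(502,365),(520,474),(456,486)]]; ss=[S(u) for u in [(410,264),(478,281),(437,378),(363,354)]]
    for i in range(4): X,e=tri([ray(ps["wrist"],tc[i]),ray(ps["scene"],ss[i])]);print(X,np.round(e,4))
E
python3 fit2.py
```

```text
[ 0.5608242  -0.22491087  0.97920941  1.15785801] 56.104566420448855
top (107, -102, 8) [ 0.1 -2.3]
top (-107, -102, 8) [ 1.1 -1.1]
top (-107, 160, 8) [-0.4  0.5]
top (107, 160, 8) [-2.2  0.3]
top (-1.4, 153, 108) [-2.  -1.6]
scene (107, 160, 8) [-0.7  0.9]
scene (-107, 160, 8) [-2.5 -0.5]
scene (-107, -102, 8) [-0.5 -1.1]
scene (-1.4, 153, 108) [-1.1  0.1]
wrist (107, 160, 8) [-0.9  0.8]
wrist (-107, 160, 8) [1.5 1.9]
wrist (-107, -102, 8) [ 2.9 -2. ]
wrist (-1.4, 153, 108) [-2.4 -2.9]
wrist p [ 1.4 -0.2]
wrist m [1.2 1.2]
ball [ 0.43022417 -0.14490139  0.11171684] [np.float64(0.001942778544415693), np.float64(0.0007129222366207851), np.float64(0.0018827503073509352)]
tw [ 0.42958943 -0.14421223  0.10815984] [np.float64(0.001743123583716318), np.float64(0.0017431235837163169)]
sw [ 0.43143083 -0.14394787  0.11106788] [np.float64(0.000775858361489383), np.float64(0.0007758583614894156)]
ball [ 0.43304477 -0.14074807  0.108     ]
knob [ 0.51517108 -0.19423853  0.088     ]
lane [ 0.60647733 -0.25558321  0.008     ]
[[0.487, -0.31, 0.1], [0.494, -0.366, 0.1], [0.387, -0.379, 0.1], [0.38, -0.322, 0.1]] [ 0.43703109 -0.34429542  0.1       ] [0.05602059 0.10746625 0.0567628  0.10791324]
6.578118173921144 6.972287269670887
[ 0.48744502 -0.31191793  0.09719014] [0.001 0.001]
[ 0.49421345 -0.36788066  0.09784946] [0.0012 0.0012]
[ 0.3869648  -0.38030658  0.09870429] [0.0009 0.0009]
[ 0.38080606 -0.32324873  0.10060695] [0.0011 0.0011]
```

```bash
cat > fit3.py <<'E'
from fit2 import *
def pt2(X,q):
    if X==bl: a=.698-q[4]; return np.array([-.040+.06*np.sin(a),.153,.062+.06*np.cos(a)])
    return pt(X,q[3])
def F2(q):
    r=R.from_euler('z',q[2]).as_matrix()
    return np.concatenate([proj(ps[n],r@pt2(X,q)+[q[0],q[1],0])-u for n,u,X in obs])
q=least_squares(F2,[.56,-.226,.98,1.0,.1],loss='soft_l1').x
rot=R.from_euler('z',q[2]).as_matrix()
w=lambda x,y,z:rot@(np.array([x,y,z])/1000)+[q[0],q[1],0]
if __name__=="__main__":
    print(q,np.degrees(q[2]))
    for (n,u,X),e in zip(obs,F2(q).reshape(-1,2)): print(n,X,e.round(1))
    for n in ("wrist","top","scene"):
        p=ps[n];im=cv2.cvtColor(p["image"],cv2.COLOR_RGB2BGR);k=3;im=cv2.resize(im,None,fx=k,fy=k,interpolation=cv2.INTER_CUBIC)
        def line(P,c=(0,0,255)):
            for a,b in zip(P[:-1],P[1:]):
                pp=[(proj(p,w(*(np.array(a)+(np.array(b)-a)*t)))+.5)*k-.5 for t in np.linspace(0,1,20)]
                cv2.polylines(im,[np.round(pp).astype(int)],False,c,1,cv2.LINE_AA)
        line([(107,-102,8),(-107,-102,8),(-107,160,8),(107,160,8),(107,-102,8)])
        line([(107,-19,34),(-93,-19,34)],(0,255,0));line([(107,-91,34),(-93,-91,34)],(0,255,0))
        line([(-93,-19,22),(-93,-91,22)],(255,0,255))
        wv=q[3];xp=75-30*wv
        line([(xp,-22,56),(xp,-88,56)],(0,255,255))
        line([(54.5*np.cos(t),55+54.5*np.sin(t),50) for t in np.linspace(0,6.28,40)],(255,255,0))
        line([(32*np.cos(wv),55-32*np.sin(wv),104),(-32*np.cos(wv),55+32*np.sin(wv),104)],(0,255,255))
        c=(proj(p,w(0,0,0))*k).astype(int);x0=max(0,c[0]-400);y0=max(0,c[1]-300)
        cv2.imwrite(f"pics/ov_{n}.png",im[y0:y0+600,x0:x0+800])
E
python3 fit3.py
```

```text
[ 0.56107124 -0.22445913  0.97494209  1.15190676  0.0972337 ] 55.860067218659054
top (107, -102, 8) [ 0.2 -2.4]
top (-107, -102, 8) [ 0.9 -0.9]
top (-107, 160, 8) [-0.8  0.4]
top (107, 160, 8) [-2.5 -0.1]
top (-1.4, 153, 108) [-1. -1.]
scene (107, 160, 8) [-0.7  0.6]
scene (-107, 160, 8) [-3.  -0.8]
scene (-107, -102, 8) [-0.7 -1. ]
scene (-1.4, 153, 108) [-0.6 -0.2]
wrist (107, 160, 8) [-1.6 -0. ]
wrist (-107, 160, 8) [0.4 1.8]
wrist (-107, -102, 8) [ 2.6 -1.7]
wrist (-1.4, 153, 108) [0.4 0.2]
wrist p [ 0.6 -0.6]
wrist m [0.5 0.8]
```

View pics/ov_wrist.png

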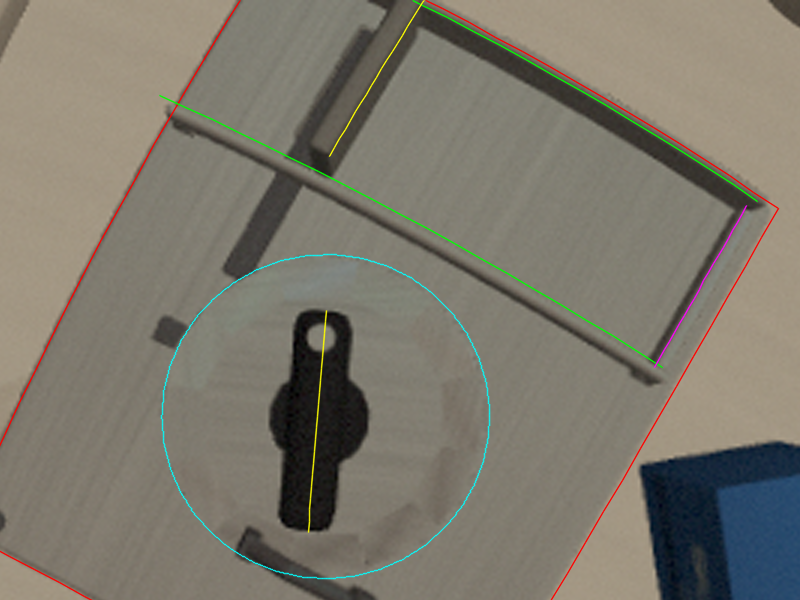

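View pics/ov_scene.png

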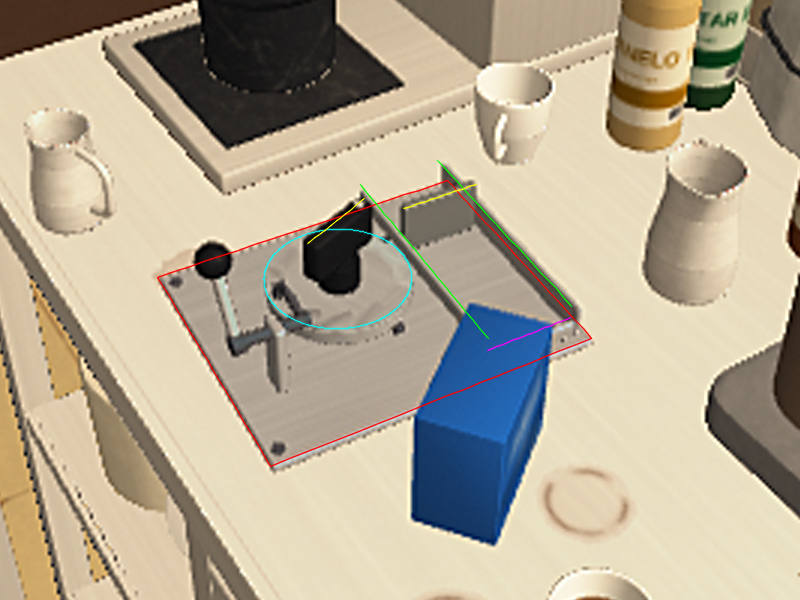

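View pics/ov_top.png

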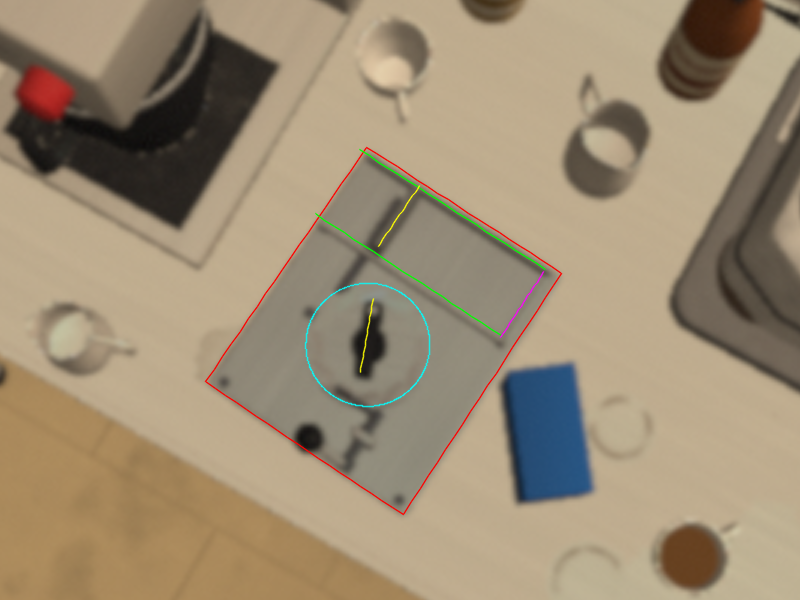

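Request:
carry_out --rows '[[[-1,0.33,3.2,-1,0],[-1,0.33,3.2,-1,0],[-1,0.34,3.25,-1,0],[-1,0,0,-4,0],[-1,0,0,-4,0],[-1,0,0,-4,0],[-1,0,0,-3.1,0],[-1,0,0,0,0]]]'

```text
clock: 4.55
position: [0.4524, -0.1021, 0.0951]
ee_rot: [-0.002, -0.677, 0.736, 0.004]
contact_force: [-1.1, 0.6, 0.5]
width: -0.0004
```

Request:
carry_out --rows '[[[-1,-0.61,-0.9,0,0],[-1,-0.61,-0.9,0,0],[-1,-0.61,-0.9,0,0],[-1,-0.61,-0.9,0,0],[-1,-0.61,-0.9,0,0],[-1,-0.61,-0.9,0,0],[-1,0,0,0,0],[-1,0,0,0,0]]]'

```text
clock: 5.35
position: [0.4198, -0.1586, 0.0983]
ee_rot: [0.0, -0.676, 0.737, 0.0]
contact_force: [0.9, 0.6, -0.5]
width: 0.0001
```

```bash
python3 - <<'E'
from h import *
get("scene","s2.png");a=cv2.imread("pics/s2.png");cv2.imwrite("pics/s2c.png",cv2.resize(a[180:420,190:470],None,fx=2.5,fy=2.5,interpolation=cv2.INTER_CUBIC))
E
```

```text
(no output)
```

View pics/s2c.png

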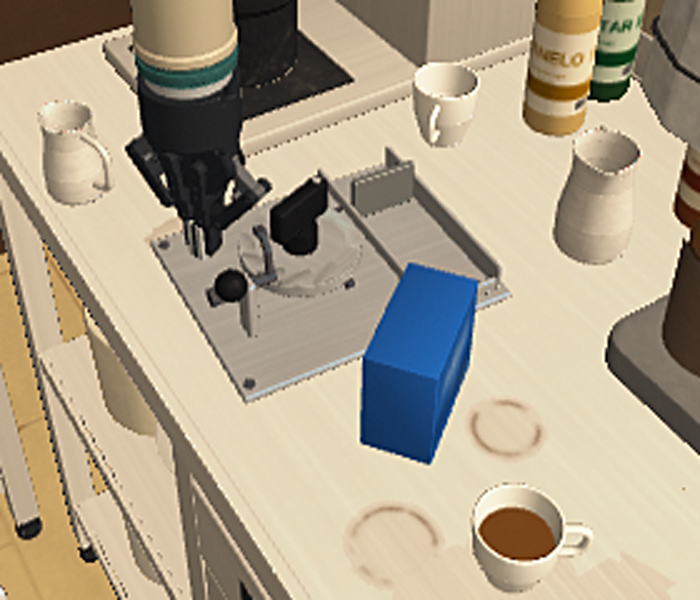

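Request:
carry_out --rows '[[[-0.1,0,0,4.5,-0.03],[-0.1,3.19,-1.17,0.5,-0.03],[-0.1,3.19,-1.17,0,-0.03],[-0.1,3.19,-1.17,0,0],[-0.1,0,0,0,0],[-0.1,0,0,-2,0],[-0.1,0,0,-2,0],[-0.1,0,0,-1,0],[-0.1,0,0,0,0]]]' --force 30

```text
clock: 6.3
position: [0.5141, -0.1923, 0.0968]
ee_rot: [-0.001, -0.642, 0.766, 0.002]
contact_force: [0.2, 0.2, -0.8]
width: 0.0387
```

```bash
python3 - <<'E'
from h import *
get("wrist","w3.png");get("scene","s3.png")
print(telemetry.get_state()["position"],telemetry.get_state()["width"],telemetry.get_state()["contact_force"])
a=cv2.imread("pics/w3.png")[100:480,100:540];b=cv2.imread("pics/s3.png")[200:390,220:440]
b=cv2.resize(b,(440,380));cv2.imwrite("pics/c3.png",cv2.resize(np.hstack([a,b]),(800,345)))
E
```

```text
[ 0.51573955 -0.19322861  0.0986459 ] 0.038639343640051026 [ 0.14091315 -0.15734318 -0.27654382]
```

View pics/c3.png

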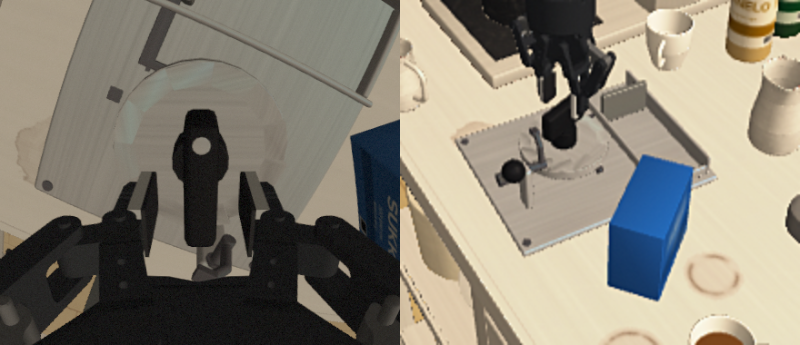

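Request:
carry_out --rows '[[[-0.1,0,0,-1.5,0],[-0.1,0,0,-1,0],[-1,0,0,0,0],[-1,0,0,0,0],[-1,0,0,0,0],[-1,0,0,0,0]]]' --force 30

```text
clock: 7.0
position: [0.5154, -0.1936, 0.0735]
ee_rot: [-0.0, -0.642, 0.767, -0.0]
contact_force: [-1.1, -1.8, -2.1]
width: 0.0156
```

Request:
carry_out --rows '[[[-1,0,0,0,0.14],[-1,0,0,0,0.14],[-1,0,0,0,0.14],[-1,0,0,0,0.14],[-1,0,0,0,0.14],[-1,0,0,0,0.14],[-1,0,0,0,0.14],[-1,0,0,0,0.14],[-1,0,0,0,0],[-1,0,0,0,0]]]'

```text
clock: 8.0
position: [0.5149, -0.1925, 0.0734]
ee_rot: [-0.0, 0.951, -0.31, -0.001]
contact_force: [-1.9, 2.0, -0.1]
width: 0.0154
```

```bash
python3 - <<'E'
from h import *
s=telemetry.get_state();print(s["position"],s["ee_rot"],s["contact_force"],s["moment"])
get("top","t4.png")
a=cv2.imread("pics/t4.png")[150:350,200:440];cv2.imwrite("pics/c4.png",cv2.resize(a,None,fx=3,fy=3))
E
```

```text
[ 0.51493941 -0.1925148   0.07343847] [-4.78914106e-04  9.50810456e-01 -3.09771720e-01 -8.53514576e-04] [-1.93074863  1.98543219 -0.1376934 ] [0.46385359 0.46583531 0.04255356]
```

View pics/c4.png

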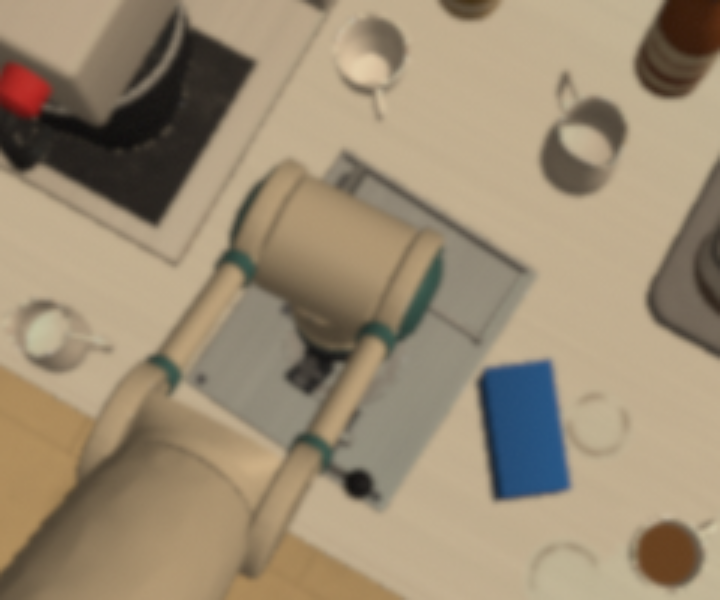

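Request:
carry_out --rows '[[[-1,0,0,0,0.04],[-1,0,0,0,0.03],[-1,0,0,0,0]]]'

```text
clock: 8.35
position: [0.515, -0.1925, 0.0735]
ee_rot: [-0.001, 0.961, -0.278, -0.001]
contact_force: [-4.2, 3.4, 2.7]
width: 0.016
```

```bash
python3 - <<'E'
from h import *
s=telemetry.get_state();print(s["position"],s["ee_rot"],s["contact_force"],s["moment"])
E
```

```text
[ 0.51495768 -0.19250562  0.07347161] [-9.06156605e-04  9.60717891e-01 -2.77524194e-01 -7.96209960e-04] [-4.24712677  3.39876819  2.71377089] [ 0.5157418   0.67217067 -1.16118649]
```

Request:
carry_out --rows '[[[-1,0,0,0,-0.06],[0,0,0,0,0],[0,0,0,0,0],[0,0,0,0,0],[0,0,0,2,0],[0,0,0,4,0],[0,0,0,4.5,0],[0.9,0,0,4.5,0],[1,0,0,0,0],[1,0,0,0,0]]]'

```text
clock: 9.35
position: [0.5166, -0.194, 0.2247]
ee_rot: [0.001, 0.953, -0.304, 0.002]
contact_force: [-0.8, 0.6, -0.3]
width: 0.084
```

```bash
python3 - <<'E'
from h import *
import pickle
p=get("wrist","w5.png");pickle.dump(p,open("w5.pkl","wb"))
s=telemetry.get_state();print(s["position"],s["ee_rot"],s["contact_force"],s["moment"],p["eye"])
a=cv2.imread("pics/w5.png");cv2.imwrite("pics/c5.png",cv2.resize(a,(800,600),interpolation=cv2.INTER_CUBIC))
E
```

```text
[ 0.51555243 -0.19344849  0.22310061] [ 1.45379936e-04  9.52818966e-01 -3.03539058e-01  1.91361568e-04] [ 0.1666393   0.72123227 -0.92044449] [ 0.00580767  0.03819171 -0.06894282] [ 0.56023558 -0.13301617  0.36747978]
```

View pics/c5.png

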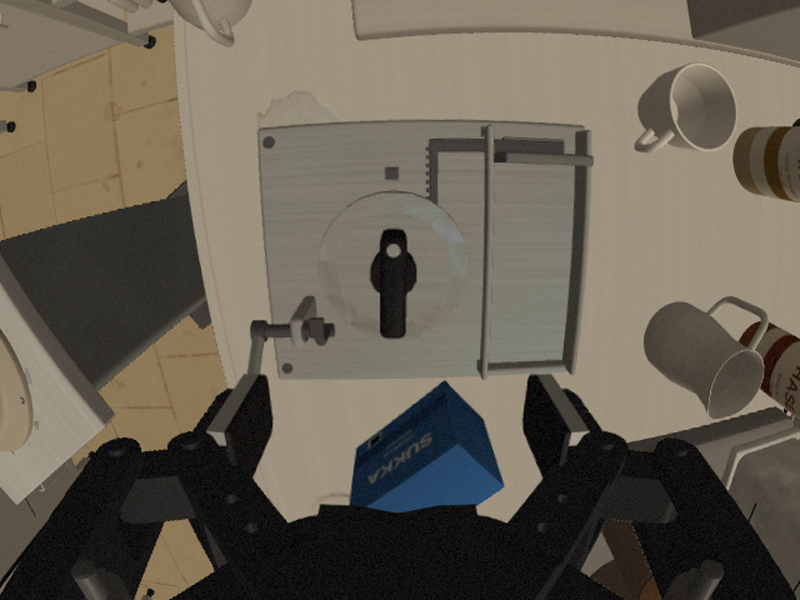

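```bash
cat > ov.py <<'E'
from h import *
import pickle,sys
def draw(p,q,wv,out,k=4,c=None,size=(800,600)):
    rot=R.from_euler('z',q[2]).as_matrix(); w=lambda X:rot@(np.array(X)/1000.)+[q[0],q[1],0]
    im=cv2.resize(cv2.cvtColor(p["image"],cv2.COLOR_RGB2BGR),None,fx=k,fy=k,interpolation=cv2.INTER_CUBIC)
    def line(P,col=(0,0,255)):
        for a,b in zip(P[:-1],P[1:]):
            a=np.array(a,float);b=np.array(b,float)
            pp=[(proj(p,w(a+(b-a)*t))+.5)*k-.5 for t in np.linspace(0,1,20)]
            cv2.polylines(im,[np.round(pp).astype(int)],False,col,1,cv2.LINE_AA)
    line([(107,-102,8),(-107,-102,8),(-107,160,8),(107,160,8),(107,-102,8)])
    line([(107,-19,34),(-93,-19,34)],(0,255,0));line([(107,-91,34),(-93,-91,34)],(0,255,0))
    line([(-93,-19,22),(-93,-91,22)],(255,0,255))
    xp=75-30*wv
    line([(xp,-22,56),(xp,-88,56)],(0,255,255))
    line([(32*np.cos(wv),55-32*np.sin(wv),104),(-32*np.cos(wv),55+32*np.sin(wv),104)],(0,255,255))
    c=(proj(p,w(c or (0,-20,0)))*k).astype(int);x0=max(0,c[0]-size[0]//2);y0=max(0,c[1]-size[1]//2)
    cv2.imwrite(out,im[y0:y0+size[1],x0:x0+size[0]])
E
python3 - <<'E'
from ov import *
p=pickle.load(open("w5.pkl","rb"))
draw(p,[.56107,-.22446,.97494],0.0,"pics/o5.png",k=3.0)
E
```

```text
(no output)
```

View pics/o5.png

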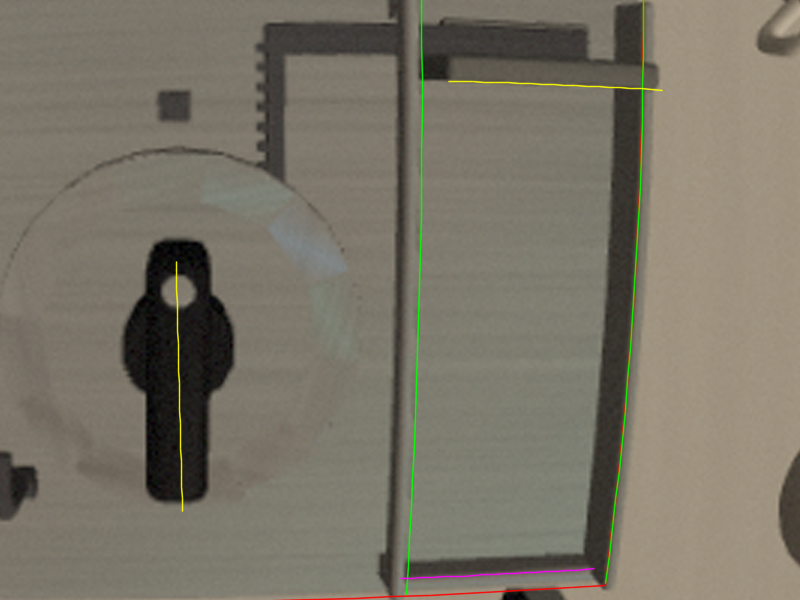

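Request:
carry_out --rows '[[[1,-1.31,-2.53,0,-0.14],[1,-1.31,-2.53,0,-0.14],[1,-1.31,-2.53,0,-0.14],[1,-1.31,-2.53,0,-0.14],[1,-1.31,-2.53,0,-0.14],[1,-1.31,-2.53,0,-0.135],[1,0,0,-4,0],[1,0,0,-3,0],[1,0,0,0,0],[1,0,0,0,0]]]'

```text
clock: 10.4
position: [0.4365, -0.3447, 0.1521]
ee_rot: [-0.0, 0.748, -0.664, -0.002]
contact_force: [-0.1, -0.0, 0.5]
width: 0.0855
```

```bash
python3 - <<'E'
from h import *
import pickle
p=get("wrist","w6.png");pickle.dump(p,open("w6.pkl","wb"))
s=telemetry.get_state();print(s["position"],s["ee_rot"],p["eye"])
E
```

```text
[ 0.43740601 -0.34539184  0.15346166] [ 5.30993849e-05  7.47930971e-01 -6.63776514e-01  6.56623838e-06] [ 0.51174512 -0.33594337  0.2946689 ]
```

View pics/w6.png

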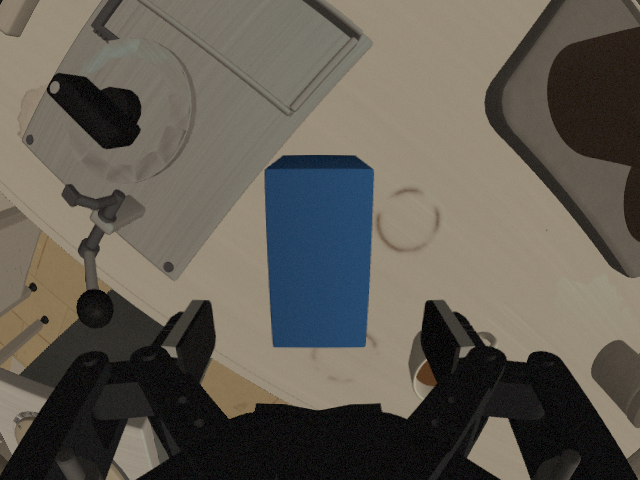

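```bash
python3 - <<'E'
from h import *
import pickle
p=pickle.load(open("w6.pkl","rb"))
c=np.array([atz(p,u,.1) for u in [(265,169),(373,169),(366,347),(273,347)]]);print(c.round(4),c.mean(0),np.linalg.norm(np.roll(c,-1,0)-c,axis=1))
print(np.degrees(np.arctan2(*(c[0]-c[3])[[1,0]])),np.degrees(np.arctan2(*(c[1]-c[2])[[1,0]])))
print(atz(p,(425,375),.05))
E
```

```text
[[ 0.4874 -0.3101  0.1   ]
 [ 0.4941 -0.3666  0.1   ]
 [ 0.3859 -0.3804  0.1   ]
 [ 0.3789 -0.3228  0.1   ]] [ 0.43657672 -0.34497472  0.1       ] [0.05696528 0.10916194 0.05807841 0.10919525]
6.69368637612005 7.277901595501189
[ 0.32851284 -0.44790467  0.05      ]
```

Request:
carry_out --rows '[[[1,0,0,-4,0],[1,0,0,-4,0],[1,0,0,-2.3,0],[-1,0,0,0,0],[-1,0,0,0,0],[-1,0,0,0,0],[-1,0,0,0,0],[-1,0,0,0,0],[-1,0,0,0,0]]]' --force 40

```text
clock: 11.35
position: [0.4381, -0.3461, 0.052]
ee_rot: [0.0, 0.748, -0.664, 0.002]
contact_force: [-0.2, 1.1, 6.6]
width: 0.0576
```

```bash
python3 - <<'E'
from h import *
s=telemetry.get_state();print(s["position"],s["ee_rot"],s["width"],s["contact_force"])
E
```

```text
[ 0.43814897 -0.34607871  0.0519957 ] [ 8.10230260e-05  7.47874320e-01 -6.63837721e-01  1.86427261e-03] 0.05755830429983316 [-0.22626429  1.13036702  6.62203023]
```

Request:
carry_out --rows '[[[-1,0,0,2,0],[-1,0,0,3.5,0],[-1,0,0,3.5,0],[-1,0,0,3,0],[-1,0,0,0,0]]]'

```text
clock: 11.85
position: [0.4389, -0.3473, 0.1744]
ee_rot: [0.0, 0.748, -0.664, 0.005]
contact_force: [0.5, -2.3, -3.3]
width: 0.0575
```

Request:
carry_out --rows '[[[-1,1.76,1.01,0,0.0856],[-1,1.76,1.01,0,0.0856],[-1,1.76,1.01,0,0.0856],[-1,1.76,1.01,0,0.0856],[-1,1.76,1.01,0,0.0856],[-1,1.76,1.01,0,0.0856],[-1,1.76,1.01,0,0.0856],[-1,1.76,1.01,0,0.0856],[-1,1.76,1.01,0,0.0856],[-1,1.76,1.01,0,0.0856],[-1,0,0,0,0],[-1,0,0,0,0]]]'

```text
clock: 13.05
position: [0.6119, -0.2435, 0.1679]
ee_rot: [-0.0, 0.956, -0.294, -0.002]
contact_force: [-0.7, 0.1, -3.9]
width: 0.0573
```

```bash
python3 - <<'E'
from ov import *
p=get("wrist","w7.png");pickle.dump(p,open("w7.pkl","wb"))
s=telemetry.get_state();print(s["clock"],s["position"],s["ee_rot"],s["width"],s["contact_force"])
draw(p,[.56107,-.22446,.97494],0.0,"pics/o7.png",k=1.25,c=(0,0,0),size=(800,600))
get("scene","s7.png");a=cv2.imread("pics/s7.png")[120:420,190:510];cv2.imwrite("pics/s7c.png",cv2.resize(a,None,fx=2,fy=2))
E
```

```text
13.1 [ 0.61171909 -0.2439712   0.1683894 ] [ 3.95599454e-05  9.55843737e-01 -2.93869126e-01 -1.91964145e-03] 0.0577588502853306 [ 0.42930342 -0.37125987 -4.45276965]
```

View pics/o7.png

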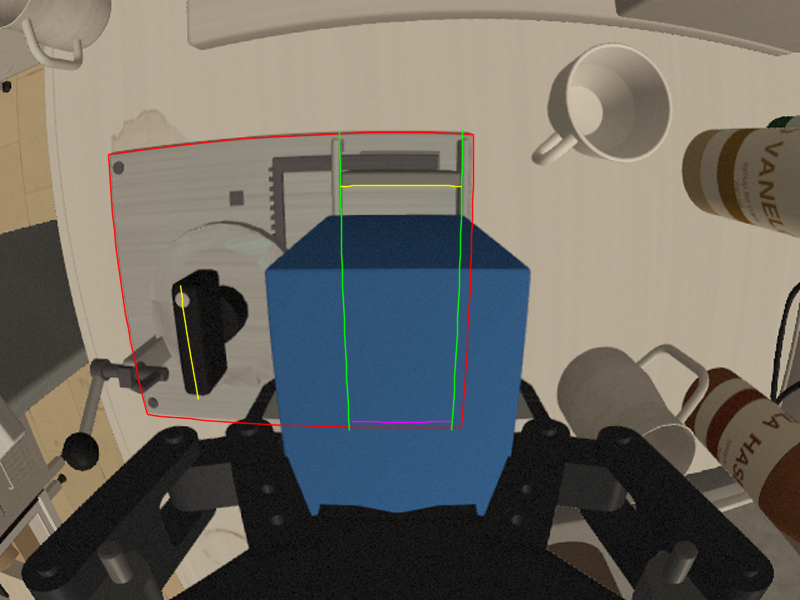

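View pics/s7c.png

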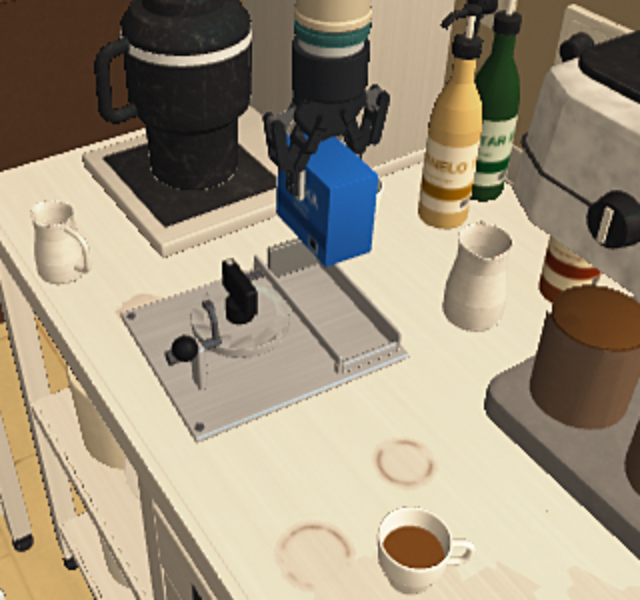

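```bash
python3 - <<'E'
from h import *
import pickle
p=pickle.load(open("w7.pkl","rb"));q=[.56107,-.22446,.97494];rot=R.from_euler('z',q[2]).as_matrix()
for u,z in [((265,269),.2175),((530,269),.2175),((329,215),.1175),((473,215),.1175)]:
    X=atz(p,np.array(u)/1.25-.1,z);print((rot.T@(X-[q[0],q[1],0])).round(4))
s=telemetry.get_state();X=s["position"];print((rot.T@(X-[q[0],q[1],0])).round(4))
E
```

```text
[ 0.0662 -0.026   0.2175]
[ 0.0662 -0.0819  0.2175]
[ 0.0658 -0.0248  0.1175]
[ 0.0659 -0.0852  0.1175]
[ 0.0121 -0.053   0.1689]
```

Request:
carry_out --rows '[[[-1,0,0,-3,0],[-1,0,0,-2.5,0],[-1,0,0,-2,0],[-1,0,0,-1.5,0],[-1,0,0,-0.8,0],[-1,0,0,-0.6,0],[-1,0,0,0,0],[-1,0,0,0,0]]]'

```text
clock: 13.95
position: [0.6134, -0.2446, 0.0671]
ee_rot: [0.0, 0.956, -0.294, 0.001]
contact_force: [-0.2, 0.1, -3.2]
width: 0.0579
```

```bash
python3 - <<'E'
from ov import *
p=get("wrist","w8.png");pickle.dump(p,open("w8.pkl","wb"))
s=telemetry.get_state();print(s["clock"],s["position"],s["ee_rot"],s["width"],s["contact_force"],s["moment"])
draw(p,[.56107,-.22446,.97494],0.0,"pics/o8.png",k=1.25,c=(0,0,0),size=(800,600))
get("scene","s8.png");a=cv2.imread("pics/s8.png")[160:360,230:470];cv2.imwrite("pics/s8c.png",cv2.resize(a,None,fx=3,fy=3))
E
```

```text
14.0 [ 0.61363642 -0.24461491  0.06728997] [ 2.12909481e-04  9.55899863e-01 -2.93691158e-01  9.54305558e-04] 0.057632516836087784 [-1.15234477 -0.1608226  -3.35429517] [ 0.03882697 -0.03436062 -0.0134145 ]
```

View pics/o8.png

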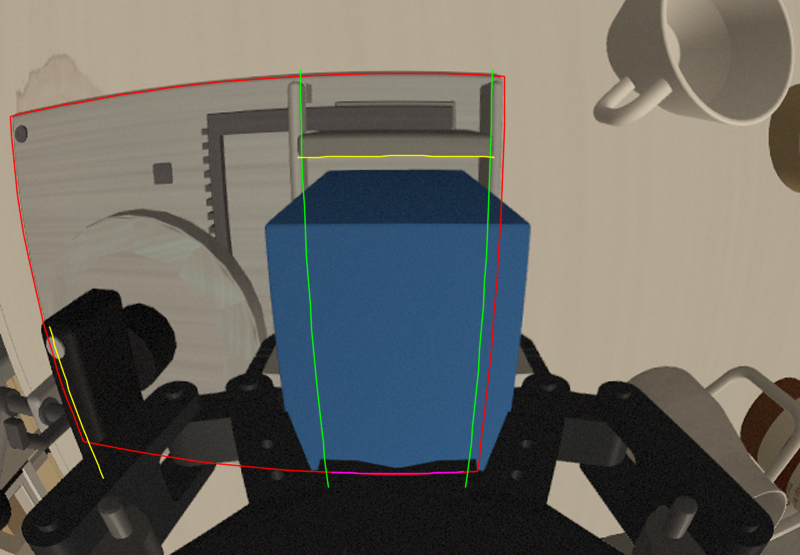

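View pics/s8c.png

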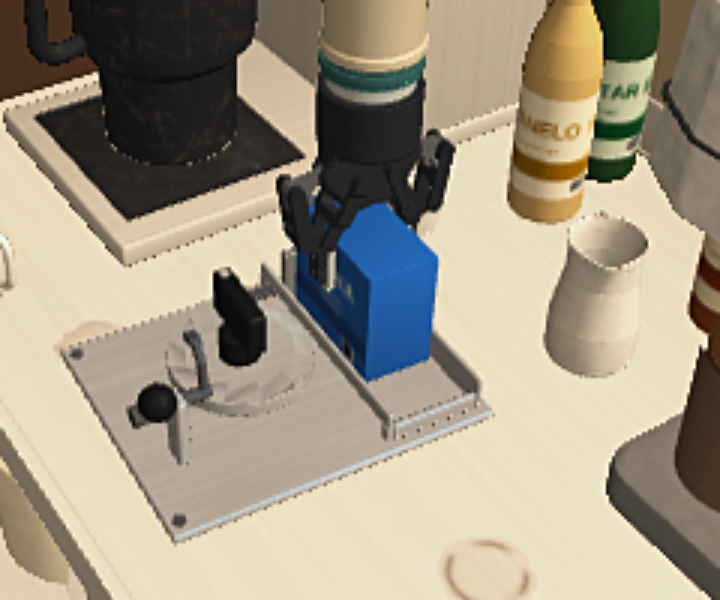

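Carton is between the walls (bottom inside the lane, 7 mm above floor). I'll lower until contact and release.

Request:
carry_out --rows '[[[-1,0,0,-0.3,0],[-1,0,0,-0.3,0],[-1,0,0,-0.1,0],[-1,0,0,0,0],[-1,0,0,0,0]]]'

```text
clock: 14.55
position: [0.6132, -0.2443, 0.0601]
ee_rot: [0.0, 0.956, -0.294, 0.0]
contact_force: [-1.1, 1.6, 2.8]
width: 0.0575
```

Request:
carry_out --rows '[[[0.4,0,0,0,0],[1,0,0,0,0],[1,0,0,0,0],[1,0,0,0,0],[1,0,0,2,0],[1,0,0,3,0],[1,0,0,4,0],[1,0,0,4,0],[1,0,0,0,0]]]'

```text
clock: 15.45
position: [0.6165, -0.246, 0.1963]
ee_rot: [0.001, 0.956, -0.294, 0.007]
contact_force: [0.2, 0.4, -0.4]
width: 0.0852
```

```bash
python3 - <<'E'
from ov import *
p=get("wrist","w9.png");pickle.dump(p,open("w9.pkl","wb"))
s=telemetry.get_state();print(s["clock"],s["position"],s["ee_rot"],s["width"],s["contact_force"],s["moment"])
draw(p,[.56107,-.22446,.97494],0.0,"pics/o9.png",k=1.25,c=(0,0,0),size=(800,600))
E
```

```text
15.5 [ 0.61501898 -0.24515982  0.19313269] [ 7.28755960e-04  9.55923567e-01 -2.93588858e-01  3.89686153e-03] 0.08546836707628419 [ 0.0557061   0.76692631 -1.02820488] [-0.02357075 -0.01368388 -0.02370036]
```

View pics/o9.png

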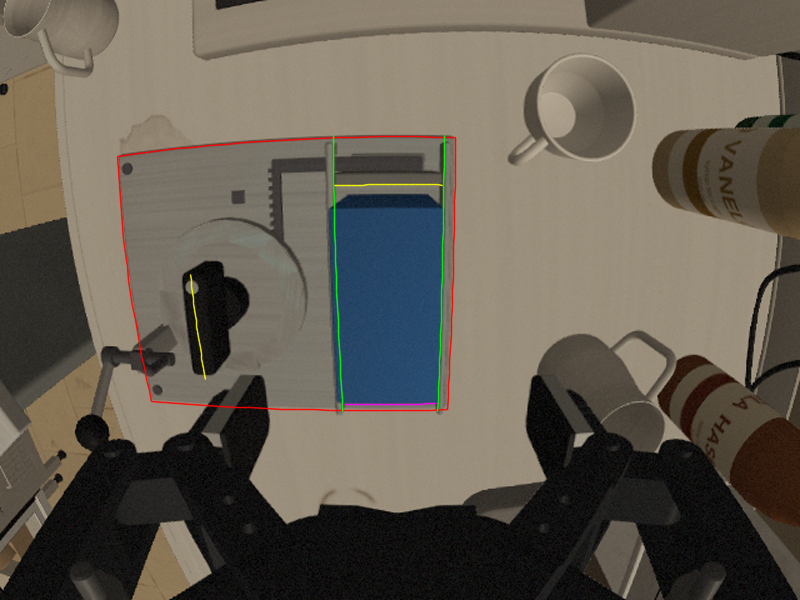

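Request:
carry_out --rows '[[[0,-4.13,0.12,0,0],[-1,-4.13,0.12,0,0],[-1,-4.13,0.12,0,0],[-1,-4.13,0.12,0,0],[-1,-4.13,0.12,0,0],[-1,-4.13,0.12,0,0],[-1,0,0,0,0],[-1,0,0,0,0]]]'

```text
clock: 16.3
position: [0.3645, -0.2367, 0.1887]
ee_rot: [-0.0, 0.956, -0.294, -0.0]
contact_force: [-0.5, -0.6, 0.4]
width: -0.0002
```

```bash
python3 - <<'E'
from ov import *
p=get("wrist","w10.png");pickle.dump(p,open("w10.pkl","wb"))
s=telemetry.get_state();print(s["clock"],s["position"],s["ee_rot"],s["width"],s["contact_force"],s["moment"])
q=[.56107,-.22446,.97494];rot=R.from_euler('z',q[2]).as_matrix()
print(rot.T@(s["position"]-[q[0],q[1],0]))
p9=pickle.load(open("w9.pkl","rb"))
print("ball model px",proj(p,rot@[-.0786,.153,.108]+[q[0],q[1],0]),"w9",1.25*proj(p9,rot@[-.0786,.153,.108]+[q[0],q[1],0]))
E
```

```text
16.35 [ 0.36554557 -0.23710861  0.18893603] [-1.17422828e-04  9.55831953e-01 -2.93913602e-01  2.39951185e-04] -3.211607757125014e-05 [ 0.34574139 -0.21606351 -0.70971375] [ 0.03324999 -0.04701912 -0.01619838]
[-0.12020063  0.15473073  0.18893603]
ball model px [321.04890506 184.32715051] w9 [ 92.53453162 432.99960943]
```

View pics/w10.png

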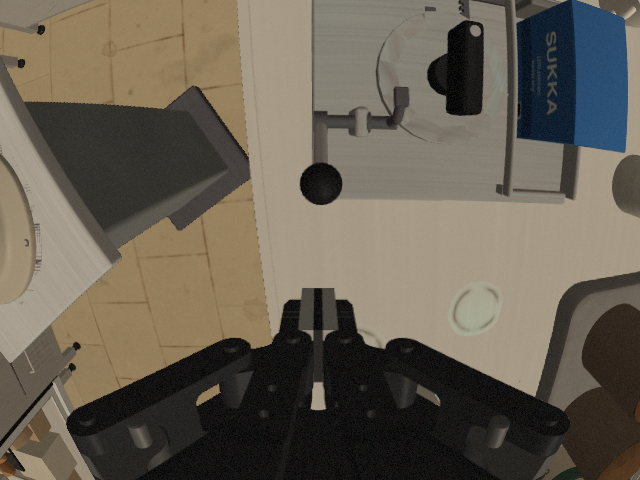

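Request:
carry_out --rows '[[[-1,0,0,-4,0],[-1,0,0,-3.5,0],[-1,0,0,-1.6,0],[-1,0,0,0,0],[-1,0.61,0.9,0,0],[-1,0.61,0.9,0,0],[-1,0.61,0.9,0,0],[-1,0.61,0.9,0,0],[-1,0.61,0.9,0,0],[-1,0.61,0.9,0,0],[-1,0,0,0,0],[-1,0,0,0,0]]]'

```text
clock: 17.55
position: [0.402, -0.1827, 0.0983]
ee_rot: [0.0, 0.956, -0.293, 0.0]
contact_force: [0.1, 0.7, 0.2]
width: -0.0002
```

```bash
python3 - <<'E'
from ov import *
s=telemetry.get_state();print(s["clock"],s["position"],s["contact_force"],s["moment"])
get("scene","s11.png");a=cv2.imread("pics/s11.png")[180:420,190:470];cv2.imwrite("pics/s11c.png",cv2.resize(a,None,fx=2.5,fy=2.5))
E
```

```text
17.55 [ 0.40198603 -0.18266737  0.09832218] [0.06325859 0.69920398 0.21430984] [ 0.04372156  0.01533129 -0.04570935]
```

View pics/s11c.png

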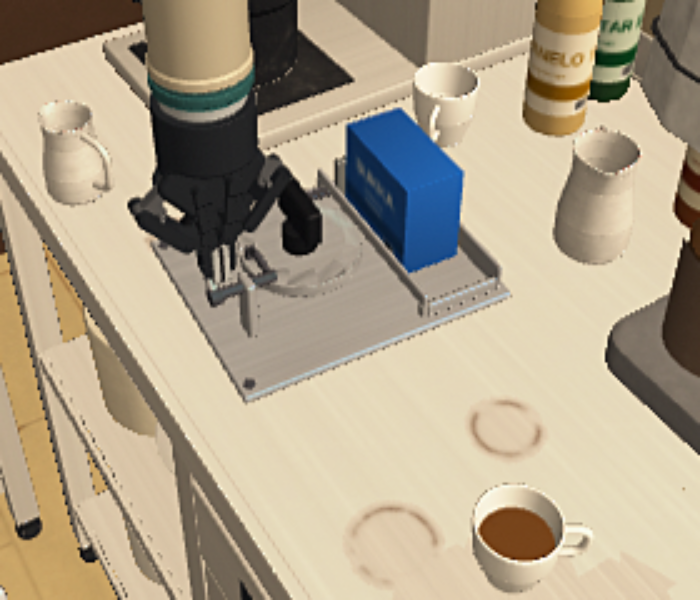

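Request:
carry_out --rows '[[[-1,0,0,4,0],[-1,0,0,3,0],[-0.1,3.8,-0.37,0,-0.02],[-0.1,3.8,-0.37,0,0],[-0.1,3.76,-0.36,0,0],[-0.1,0,0,-3,0],[-0.1,0,0,-3,0],[-0.1,0,0,-1,0],[-0.1,0,0,0,0]]]' --force 30

```text
clock: 18.5
position: [0.5141, -0.1938, 0.0968]
ee_rot: [-0.0, 0.953, -0.303, -0.002]
contact_force: [-0.5, -1.0, -0.6]
width: 0.038
```

```bash
python3 - <<'E'
from ov import *
p=get("wrist","w12.png");pickle.dump(p,open("w12.pkl","wb"))
s=telemetry.get_state();print(s["clock"],s["position"],s["ee_rot"],s["width"])
get("scene","s12.png")
a=cv2.imread("pics/w12.png")[100:480,100:540];b=cv2.imread("pics/s12.png")[200:390,220:440]
b=cv2.resize(b,(440,380));cv2.imwrite("pics/c12.png",cv2.resize(np.hstack([a,b]),(800,345)))
E
```

```text
18.55 [ 0.51513397 -0.19429368  0.09823619] [-2.42128630e-05  9.52843422e-01 -3.03462079e-01 -4.22139917e-04] 0.03809217485448856
```

View pics/c12.png

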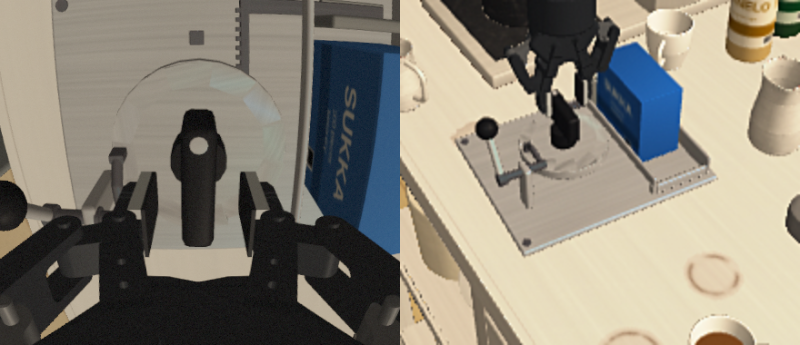

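Request:
carry_out --rows '[[[-0.1,0,0,-1.5,0],[-0.1,0,0,-1,0],[-1,0,0,0,0],[-1,0,0,0,0],[-1,0,0,0,0],[-1,0,0,0,0]]]' --force 30

```text
clock: 19.2
position: [0.5144, -0.1934, 0.0737]
ee_rot: [-0.0, 0.953, -0.303, -0.001]
contact_force: [-5.2, 2.4, 3.7]
width: 0.0159
```

Request:
carry_out --rows '[[[-1,0,0,0,-0.07],[-1,0,0,0,-0.07],[-1,0,0,0,-0.07],[-1,0,0,0,-0.07],[-1,0,0,0,-0.07],[-1,0,0,0,-0.07],[-1,0,0,0,-0.07],[-1,0,0,0,-0.07],[-1,0,0,0,0],[-1,0,0,0,0],[-1,0,0,0,0],[-1,0,0,0,0]]]'

```text
clock: 20.4
position: [0.5144, -0.1934, 0.0737]
ee_rot: [0.0, 0.832, -0.555, -0.001]
contact_force: [-4.7, 2.3, 3.8]
width: 0.0156
```

```bash
python3 - <<'E'
from ov import *
p=get("wrist","w13.png")
s=telemetry.get_state();print(s["clock"],s["position"],s["ee_rot"],s["width"],s["contact_force"],s["moment"]); e=s["ee_rot"];print(np.degrees(2*np.arctan2(e[2],e[1])))
get("scene","s13.png")
a=cv2.imread("pics/w13.png")[100:480,100:540];b=cv2.imread("pics/s13.png")[200:390,220:440]
b=cv2.resize(b,(440,380));cv2.imwrite("pics/c13.png",cv2.resize(np.hstack([a,b]),(800,345)))
E
```

```text
20.45 [ 0.51443087 -0.19344313  0.07373697] [ 1.56997288e-04  8.32005562e-01 -5.54766442e-01 -9.56312137e-04] 0.015594387151651908 [-4.61149663  2.09797692  3.18173184] [ 0.29760037  0.65369185 -0.12220185]
-67.38929471278877
```

View pics/c13.png

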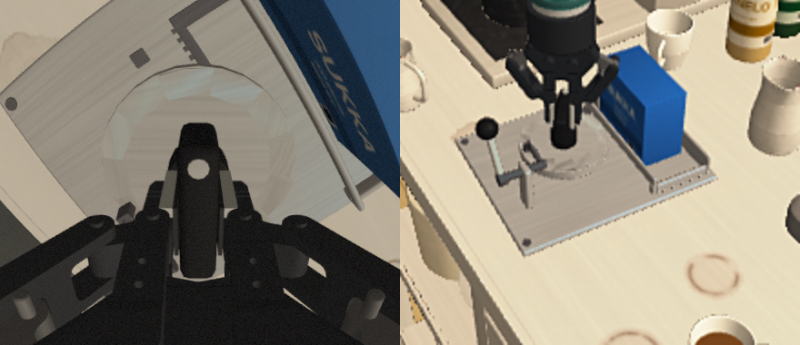

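Request:
carry_out --rows '[[[-1,0,0,0,-0.066],[-1,0,0,0,-0.066],[-1,0,0,0,-0.066],[-1,0,0,0,-0.066],[-1,0,0,0,-0.066],[-1,0,0,0,-0.066],[-1,0,0,0,-0.066],[-1,0,0,0,-0.066],[-1,0,0,0,0],[-1,0,0,0,0],[-1,0,0,0,0],[-1,0,0,0,0]]]'

```text
clock: 21.7
position: [0.5144, -0.1935, 0.0738]
ee_rot: [-0.0, -0.658, 0.753, 0.001]
contact_force: [-4.6, 2.6, 4.0]
width: 0.0155
```

```bash
python3 - <<'E'
from ov import *
s=telemetry.get_state();print(s["clock"],s["position"],s["width"],s["contact_force"],s["moment"]); e=s["ee_rot"];print(np.degrees(2*np.arctan2(e[2],e[1])))
get("scene","s14.png");a=cv2.imread("pics/s14.png")[180:420,190:470];cv2.imwrite("pics/s14c.png",cv2.resize(a,None,fx=2.5,fy=2.5))
E
```

```text
21.7 [ 0.51442598 -0.19348512  0.07375056] 0.015499994285664922 [-4.64139872  2.57431513  4.02476667] [ 0.28352931  0.66421198 -0.09325288]
262.35986301893956
```

View pics/s14c.png

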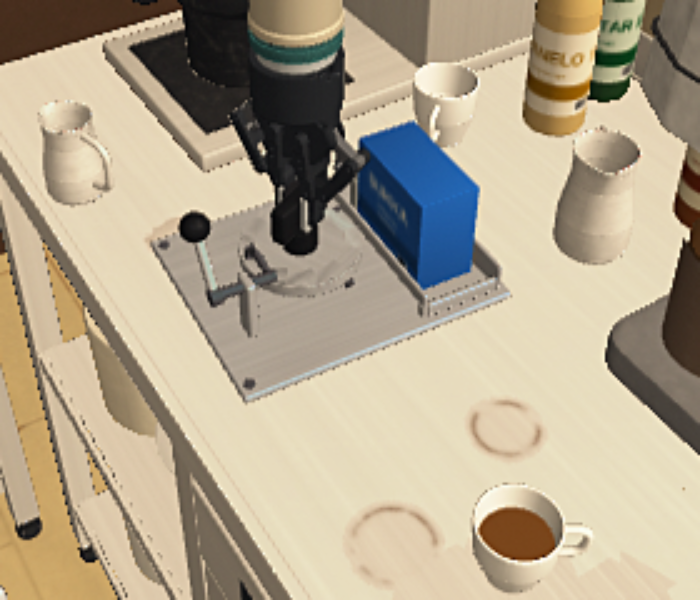

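Request:
carry_out --rows '[[[-1,0,0,0,-0.066],[-1,0,0,0,-0.066],[-1,0,0,0,-0.066],[-1,0,0,0,-0.066],[-1,0,0,0,-0.066],[-1,0,0,0,-0.066],[-1,0,0,0,-0.066],[-1,0,0,0,-0.066],[-1,0,0,0,0],[-1,0,0,0,0],[-1,0,0,0,0],[-1,0,0,0,0]]]'

```text
clock: 22.95
position: [0.5144, -0.1935, 0.0737]
ee_rot: [-0.001, -0.439, 0.898, 0.001]
contact_force: [-4.4, 1.4, 4.1]
width: 0.0157
```

Request:
carry_out --rows '[[[-0.1,0,0,0,0],[-0.1,0,0,0,0],[-0.1,0,0,0,0],[-0.1,0,0,2,0],[-0.1,0,0,3,0],[-0.1,0,0,4.5,0],[-0.1,0,0,4.5,0],[-0.1,0,0,0,0],[-0.1,0,0,0,0]]]'

```text
clock: 23.85
position: [0.5164, -0.1945, 0.2147]
ee_rot: [0.001, -0.439, 0.898, -0.002]
contact_force: [-0.9, 0.7, 0.0]
width: 0.0384
```

```bash
python3 - <<'E'
from ov import *
p=get("wrist","w15.png");pickle.dump(p,open("w15.pkl","wb"))
s=telemetry.get_state();print(s["clock"],s["position"],s["width"],s["contact_force"],s["moment"]); e=s["ee_rot"];print(np.degrees(2*np.arctan2(e[2],e[1])))
draw(p,[.56107,-.22446,.97494],1.63,"pics/o15.png",k=1.25,c=(0,0,0))
get("scene","s15.png");a=cv2.imread("pics/s15.png")[180:420,190:470];cv2.imwrite("pics/s15c.png",cv2.resize(a,None,fx=2.5,fy=2.5))
E
```

```text
23.9 [ 0.51535488 -0.19396434  0.21306046] 0.03815034504820119 [ 0.11143008 -0.87147911 -0.47804637] [ 0.05673916  0.04958338 -0.00331333]
232.11269416490197
```

View pics/s15c.png

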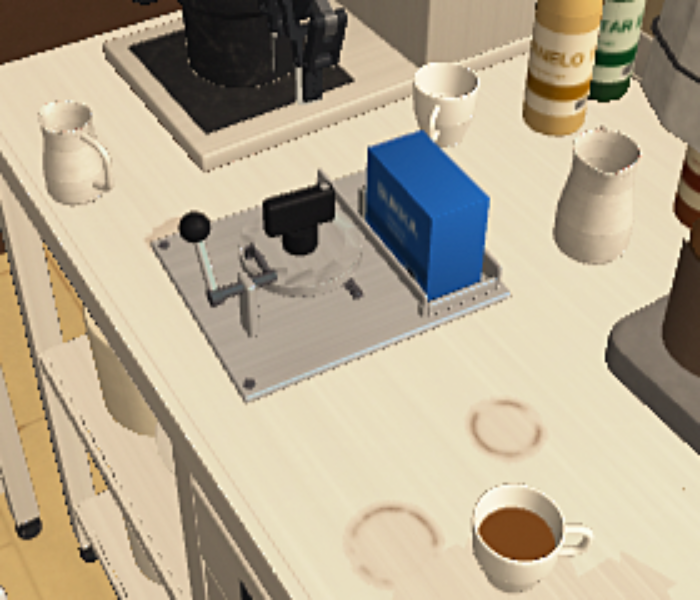

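View pics/o15.png

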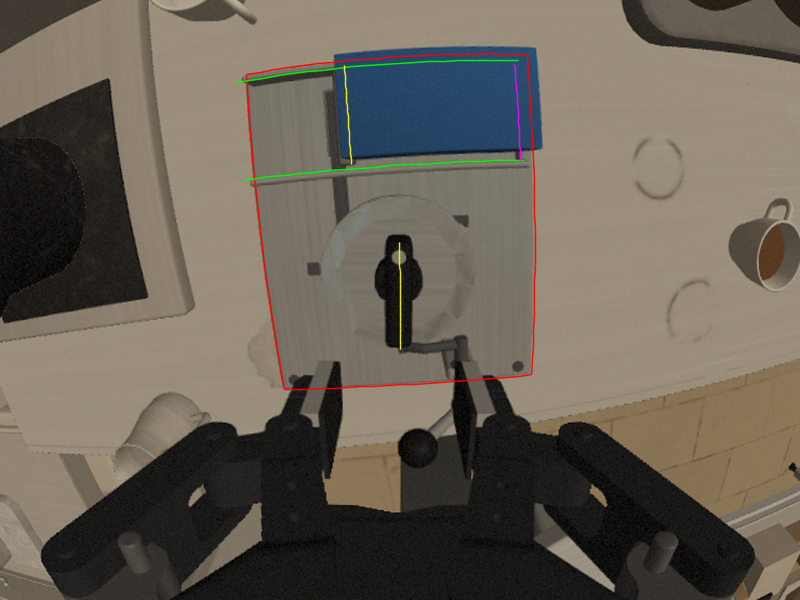

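```bash
python3 - <<'E'
from h import *
import pickle
p=pickle.load(open("w15.pkl","rb"));q=[.56107,-.22446,.97494];rot=R.from_euler('z',q[2]).as_matrix()
C=np.array([rot.T@(atz(p,np.array(u)/1.25-.1,.108)-[q[0],q[1],0]) for u in [(334,55),(341,160),(541,148),(536,48)]])
print(C.round(4),C.mean(0))
print(np.degrees(np.arctan2(*(C[1]-C[2])[[1,0]])))
E
```

```text
[[ 0.0259 -0.0824  0.108 ]
 [ 0.0261 -0.0243  0.108 ]
 [-0.0825 -0.0258  0.108 ]
 [-0.0833 -0.0824  0.108 ]] [-0.02846106 -0.05375421  0.108     ]
0.8001853149673469
```

Carton centre x = -28.5, pusher face ≈ 26.1 (offset -54.6 mm, required -62 to -50), y = -53.8, yaw 0.8°; all in tolerance, robot clear.

```bash
python3 - <<'E'
from rig import manip
print(manip.sign_off())
E
```

```text
the job is handed in; nothing more can be done
None
```

I ran the whole sequence and handed the job in at about 24 s, well under the 69 s limit. As expected, the hand-in gave no verdict. In order:
1. I flipped the lever to the front so the pawl was free.
2. I turned the knob anticlockwise until it met the stop, where the moment about the knob rose to about 1.2 N m. I then eased off slightly.
3. I stood the carton in the lane about 9 mm in front of the pusher and let it go.
4. I flipped the lever back.
5. I turned the knob forward three clicks of about 30°, stopping about 0.4 s or more after each.

Last checks, from the wrist and scene pictures:

| Check | Measured | Required |
|---|---|---|
| Wheel turn | about 1.63 rad | 1.47 to 1.98 rad |
| Carton centre, feeder y | -54 mm | -65 to -45 mm |
| Carton direction off the lane | about 0.8° | under 0.15 rad (8.6°) |
| Carton centre from pusher face, x | about -54.6 mm | -62 to -50 mm |

- **Pawl, carton and gripper:** the lever leans to the back with the pawl on the ratchet, and the carton stands upright. The gripper is lifted clear of everything.
- **Jugs and cups:** they look undisturbed in the pictures; I did not measure their positions.
- **Disagreements:** no check failed. Early on, single plate corners were 2 to 3 pixels (about 2 mm) off the fitted feeder position. The ball also sat about 5 mm off its nominal place, which fits the pawl resting at about 0.1 rad. Later close-up views agreed to about 1 mm.

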